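# Uncap the tracing projector and hold its lamp paddle half down

## Task

Take the red lens cap off the upward-looking tracing projector and set it down (do not drop it) in the wooden tray, without lighting the lamp under the cap. Then press the orange spring-loaded lamp paddle down with the gripper until its black pointer stands in the green band of the scale, never reaching the red band, and finish while still holding it there with the pointer in the green. Leave the paint bottle, paint jar, cup and tape roll where they stand.

Things in the scene. Friction and masses are not known exactly. Their poses are not given: they have to be found in the camera images.
- projector: Grey box, 190 (its x) x 170 (its y) mm, top 70 mm above the table, fixed to the table, with an upright aluminium lens barrel on top. Origin: centre of its underside, on the table; z up. Stands in any of three places, yaw within 0.3 rad.
- lens (a point): Centre of the lens barrel's flat top rim, 150 mm above the table and 20 mm to the projector's -x side. The barrel is 42 mm across and upright; below z = 84 mm it widens to a 68 mm collar.
- cap: Red round plastic lens cap, loosely pushed over the top of the barrel: 51 mm outside diameter, 26 mm high, 21 mm deep skirt (45 mm inside) under a 5 mm closed top, about 35 g. It lifts straight up without resistance. Origin: centre of the skirt's lower rim (open end); z axis out through the closed top, which is 26 mm above the origin. At the start the origin is 129 mm above the table.
- tray: Open wooden tray, 150 x 150 mm outside, 22 mm high, walls 5 mm thick, fixed to the table. Origin: centre of its underside; z up.
- tray_in (a point): Centre of the tray's inner floor, 5 mm above the table; x and y along its walls, inner size 140 x 140 mm.
- control: Blue base of the lamp control, 200 (its x) x 120 (its y) x 22 mm, fixed to the table, with the paddle's hinge near its -x end and a curved colour scale standing at its +x end, on the +y side of the paddle, up to 106 mm high. Origin: on the table, under the middle between hinge and scale; z up. Yaw within 0.5 rad of the world's.
- hinge (a point): Hinge axis of the paddle, 55 mm above the table and 75 mm to the -x side of the control's origin. The axis runs along the control's y; axes as the control's.
- pad (a point): Centre of the top face of the orange pad (56 x 48 mm, the place to press) at the free end of the paddle, 112 mm out from the hinge along the paddle and 8 mm above the paddle's centre line. Its x axis points along the paddle away from the hinge, z out of the pad's top. At rest it stands about 96 mm above the table, at half press (0.24) about 70 mm.
- paddle (a joint): Angle by which the paddle is pressed down, rad: 0 at rest, when it slopes upward from the hinge at 0.30 rad above level; 0.48 fully down. The pointer stands in the green band from 0.18 to 0.30 (middle 0.24), in the red band above 0.36, and at white elsewhere. A spring returns it: pushing down on the pad takes about 2 N to start, 5 N at 0.24, 8 N fully down; it springs back up when let go.
- paint_bottle: Blue paint bottle, 56 mm across, 145 mm high, upright; bystander. Origin: centre of its underside.
- paint_jar: Squat yellow paint jar, 64 mm across, 70 mm high, upright; bystander. Origin: centre of its underside.
- water_cup: White cup, 72 mm across, 85 mm high, empty, upright; bystander. Origin: centre of its underside.
- tape_roll: Flat-lying brown tape roll, 70 mm across, 25 mm high; bystander. Origin: centre of its underside.
Not all that is in view belongs to the job. Of the things that look like the tray, take the one that is farthest to the robot's right at the start. Of the things that look like the cap, the smaller one is meant.

How it is judged:
By the outcome, as a careful person would: the job done as asked, in the order asked, and still so for the second after the job is handed in, while the arm keeps its last pose, push and grip.
It also fails if it takes over 53 s, if anything falls off the work surface, if the arm or the gripper's body presses on something with over 40 N, if the wrist force passes 120 N, or if a joint passes its speed limit or range.

## Robot

A 6-joint arm with a two-finger parallel gripper is mounted at the origin on the work surface. World frame = base frame: x ahead of the robot, y to its left, z up, the work surface at z = 0. Lengths are in m, angles in degrees, forces in N, time in s.
With the tool pointing down it reaches from about 0.4 to 0.825 m from the base axis. Payload 7 kg.
Tool frame: the origin (TCP) lies at the very end of the fingers, on their centre line; the grasp point (between the pads) lies 19 mm behind it (ctrl.hold_point_z is the distance from the TCP to the grasp point, in m); z points along the fingers, y is the line along which they close (so a half turn about z gives the same grasp; the last joint's range is limited). The gripper opens to 88 mm and grips with 3 to 60 N. Pads are 19 mm wide; open, the fingers measure 130 mm over their backs; the gripper's body (78 mm by 193 mm) begins 47 mm behind the grasp point.
Start: joints at [-53.451, 20.546, 0.682, 0, -70.136, -16.507], TCP at [0.231, -0.634, 0.227] pointing down, gripper open.
Joint ranges: [-176.03, 176.03], [-82.01, 121.73], [-58.28, 71.71], [-173.87, 95.51], [-174.79, -0.11], [-173.66, 173.66]. Speed limits (degrees/s): [136.94, 136.94, 172.46, 180, 180, 180].

## Interface

Orientations are given as [roll, pitch, yaw] about the fixed x, y, z axes, in that order (R = Rz(yaw) Ry(pitch) Rx(roll)).
In Python, from plant import sensors, viewer, workorder, ctrl gives the robot as it stands.
- The arm moves only by the shell command python3 -m pendant 'ROWS'. ROWS is JSON, a list of rows, each a list of 3 entries, a list of its own where there are three numbers: the opening, from -1 (shut) to 1 (fully open), so that 0 is half open, then the shift along the tool's x, y, z in m, then the turn, a rotation vector about the tool's x, y, z in degrees. A call has 1 to 10 rows; each row is the pose to reach, as a shift and turn from the pose commanded when the call began, along the tool's axes at that moment; what a row does not reach only later rows make up. A row lasts 1/12 s, in which the tool goes at most 41.7 mm and 7.16 degrees, less where a joint would pass 70% of its speed; a pose out of reach is approached as far as the arm can. A call with a gripper value outside its range is refused whole. The fingers move at their own pace and stop on an object; the grip force is fixed at half the most. Time passes only in rows, so rows that repeat a pose let the fingers close. It gives the time, the measured TCP pose, the force, the opening and the grip force at its end, in the units of the state.
- sensors.get_obs(): the state, without advancing time (a new reading comes with each control period).
- viewer.snapshot(name): name is "side" or "top" or "wrist"; returns the picture (480x640x3 uint8, red, green, blue); there is no depth.
- viewer.camera_params(name): a dict with "fx", "fy", "cx", "cy" (pixels), "extrinsics" (4x4, takes a point from world to camera coordinates). Camera axes: x right, y up, looking along -z (the intrinsics and any distortion apply to the point x, -y, -z); pixel columns grow to the right and rows downward; lengths in m; the calibration is good to about 2 mm. A picture is of the moment at which its call begins: read the wrist's pose just before it. camera_params takes no time and is no camera call; for the wrist camera it gives the pose at the moment of the call.
- workorder.close_job(): hands the job in; it is judged then, once.
The state is a dict: "clock": time; "joint_pos": joint angles; "qvel": joint speeds; "tau": joint torques, N m; "tool_pos": TCP position; "orientation": TCP orientation; "force": force on the tool from outside, world axes, zero at the start; "moment": the same for the moment, N m; "opening": finger opening in m; "gripper_force": force on a finger pad.
Only numpy, scipy, OpenCV 4.12 (cv2) and the standard library are available. Lean on these libraries where they do the work, as an engineer would, in place of code of your own. Each camera call takes 0.05 s, during which the arm holds its last target. There are 200 camera calls.

## Working session

There is one attempt and no reset: what is moved stays moved. The work goes in short steps, Python scripts to look and compute and a shell command to move; the robot and the scene stay as the last step left them, time stands still between calls to the robot, and variables do not carry over. Pictures are saved under pics/ and viewed, at most 10 in all, crops included, and the job is handed in when it is done.

```bash
mkdir -p pics; ls
python3 - <<'E'
from plant import sensors, viewer, workorder, ctrl
import cv2, numpy as np
o=sensors.get_obs(); print(o, ctrl.hold_point_z)
for n in ("side","top"):
    im=viewer.snapshot(n); cv2.imwrite(f"pics/{n}0.png",im[...,::-1]); print(n,viewer.camera_params(n))
E
```

```text
pics
{'clock': 0.0, 'joint_pos': array([-5.34492124e+01,  2.05910895e+01,  6.37361433e-01, -2.01325958e-02,
       -7.01350622e+01, -1.65061015e+01]), 'qvel': array([ 0.10165455,  0.04171182,  0.00118938, -0.00820252, -0.13146984,
       -0.01402451]), 'tau': array([ 8.84177389e-04, -5.82721925e+01,  2.93060660e+01,  6.99704200e+00,
        7.00753473e-03, -1.58020171e-04]), 'tool_pos': array([ 0.23117874, -0.63369515,  0.22565379]), 'orientation': array([ 1.79909491e+02, -7.08305179e-03, -1.59962164e+02]), 'force': array([-0.04502216, -0.10232125,  0.48372768]), 'moment': array([-0.04034954, -0.00771549,  0.01706961]), 'gripper_force': 0.0, 'opening': 0.08787878038001756} 0.0188
side {'fx': 494.7708596585784, 'fy': 494.7708596585784, 'cx': 323.78042660720075, 'cy': 247.28695006221463, 'extrinsics': array([[-0.87287672, -0.48791925,  0.00458599,  0.4913853 ],
       [ 0.2531936 , -0.44488343,  0.85905282, -0.21157732],
       [-0.41710817,  0.75100835,  0.51186642, -0.84874348],
       [ 0.        ,  0.        ,  0.        ,  1.        ]])}
top {'fx': 519.4728300264418, 'fy': 519.4728300264418, 'cx': 313.3220993301762, 'cy': 246.1167749996944, 'extrinsics': array([[-0.00818977, -0.99992242,  0.00938509,  0.05566249],
       [ 0.99525805, -0.00724114,  0.09699989, -0.5275357 ],
       [-0.09692441,  0.01013499,  0.99524014, -1.07687268],
       [ 0.        ,  0.        ,  0.        ,  1.        ]])}
```

View pics/top0.png

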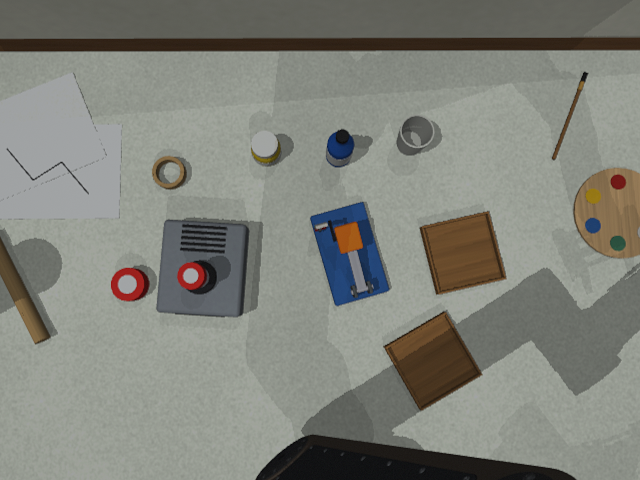

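View pics/side0.png

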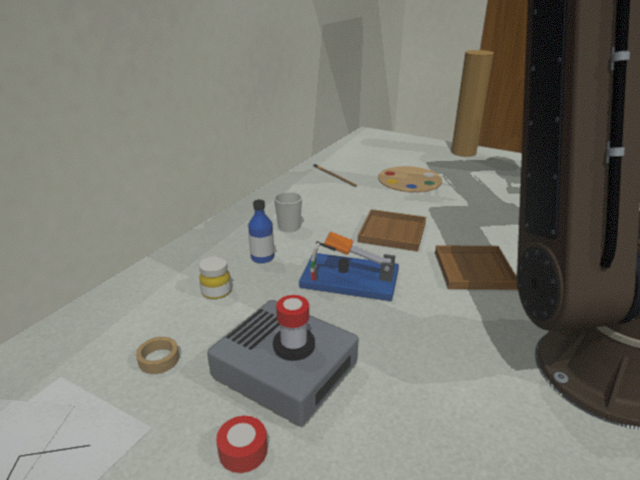

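The top view shows the capped barrel at (191,276), with the larger decoy cap on the table at (130,285). The right-most tray is at (463,253), the blue control at (350,253) and the orange pad at (348,237). The side view agrees with this layout, and the smaller cap is the one on the barrel.

```bash
cat > h.py <<'E'
import cv2, numpy as np
from plant import viewer
def ray(n,uv,P=None):
    P=P or viewer.camera_params(n); E=np.array(P["extrinsics"]); R,t=E[:3,:3],E[:3,3]
    d=R.T@np.array([(uv[0]-P["cx"])/P["fx"],-(uv[1]-P["cy"])/P["fy"],-1.]); return -R.T@t,d
def onz(n,uv,z,P=None):
    c,d=ray(n,uv,P); return c+d*(z-c[2])/d[2]
def tri(uv1,uv2,n1="top",n2="side"):
    c1,d1=ray(n1,uv1); c2,d2=ray(n2,uv2)
    s=np.linalg.lstsq(np.c_[d1,-d2],c2-c1,rcond=None)[0]
    a,b=c1+d1*s[0],c2+d2*s[1]; return (a+b)/2,np.linalg.norm(a-b)
def blobs(im,lo,hi,amin=60):
    m=cv2.inRange(cv2.cvtColor(im,cv2.COLOR_BGR2HSV),lo,hi)
    if lo[0]==0 and hi[0]<=6: m|=cv2.inRange(cv2.cvtColor(im,cv2.COLOR_BGR2HSV),(174,lo[1],lo[2]),(180,255,255))
    cs=[c for c in cv2.findContours(m,cv2.RETR_EXTERNAL,cv2.CHAIN_APPROX_NONE)[0] if cv2.contourArea(c)>amin]
    return cs
E
python3 - <<'E'
from h import *
np.set_printoptions(precision=4,suppress=True)
T=cv2.imread("pics/top0.png");S=cv2.imread("pics/side0.png")
for nm,lo,hi in (("red",(0,150,60),(5,255,255)),("orange",(7,200,120),(16,255,255)),("blue",(105,150,40),(122,255,255)),("brown",(5,80,30),(22,199,160))):
  for n,im in (("top",T),("side",S)):
    for c in blobs(im,lo,hi):
      (u,v),(w,h),a=cv2.minAreaRect(c)
      M=cv2.moments(c); print(nm,n,"rect",np.round([u,v,w,h,a],1),"cent",np.round([M['m10']/M['m00'],M['m01']/M['m00']],1),cv2.contourArea(c))
E
```

```text
red top rect [129.5 284.   32.   37.   90. ] cent [128.6 284.3] 893.5
red top rect [190.7 275.8  27.2  27.2  76. ] cent [191.1 275.7] 571.5
red top rect [618.  181.5  13.   14.   90. ] cent [617.8 181.4] 147.5
red side rect [241.  443.5  55.   48.   90. ] cent [242.1 442.4] 1991.0
red side rect [292.5 311.   30.   31.   90. ] cent [292.4 310.8] 791.5
orange top rect [348.3 237.2  26.4  23.2  74.7] cent [348.2 237.2] 561.5
blue top rect [592.5 225.   13.4  13.4  45. ] cent [592.5 225.1] 141.0
blue top rect [349.1 253.2  92.4  55.5  73.9] cent [348.8 254.4] 3317.0
blue top rect [339.6 146.   25.5  25.   15.9] cent [339.4 147.3] 391.5
blue side rect [258.  222.2  13.9  14.2  18.4] cent [257.6 222.6] 139.5
brown top rect [432.2 360.3  74.1  71.8  59.7] cent [432.3 360.4] 5136.0
brown top rect [ 17.7 291.4 109.6  16.1  63.4] cent [ 21.3 297.9] 1451.5
brown top rect [462.4 252.3  71.1  71.5  76. ] cent [462.2 252.5] 4849.0
brown top rect [606.5 212.5  89.   65.   90. ] cent [609.9 212.1] 4830.0
brown top rect [168.5 172.   32.   33.   90. ] cent [168.6 172.2] 817.0
brown top rect [568.  119.6   4.4  83.2  20. ] cent [568.6 117. ] 187.5
brown top rect [319.5  44.   11.8 639.   89.8] cent [319.8  44. ] 6929.0
brown side rect [157.  354.5  35.   40.   90. ] cent [157.  354.5] 1103.5
brown side rect [476.5 267.5  43.   81.   90. ] cent [475.5 267.4] 2822.5
brown side rect [391.4 229.   63.   34.5   8.9] cent [392.4 229.6] 1913.0
brown side rect [409.5 179.   24.   61.   90. ] cent [408.5 179.1] 1065.5
brown side rect [497.2  77.9  71.  162.8   7.9] cent [494.8  82.6] 8626.0
```

Run:
```python
from h import *
np.set_printoptions(precision=4,suppress=True)
T=cv2.imread("pics/top0.png");S=cv2.imread("pics/side0.png")
def big(im,lo,hi,near):
    c=min(blobs(im,lo,hi),key=lambda c:np.hypot(*(np.array(cv2.minAreaRect(c)[0])-near))); return c
red=((0,150,60),(5,255,255))
# white labels: low-sat bright inside red blob
def label(im,near):
    c=big(im,*red,near); m=np.zeros(im.shape[:2],np.uint8); cv2.drawContours(m,[c],-1,255,-1)
    hs=cv2.cvtColor(im,cv2.COLOR_BGR2HSV); w=(m>0)&(hs[...,1]<110)&(hs[...,2]>120); v,u=np.nonzero(w); return (u.mean(),v.mean()),w.sum()
a,na=label(T,(191,276)); 
hs=cv2.cvtColor(S,cv2.COLOR_BGR2HSV); w=(hs[...,1]<110)&(hs[...,2]>120); w[:290]=0;w[320:]=0;w[:,:276]=0;w[:,309:]=0
n,l,st,cen=cv2.connectedComponentsWithStats(w.astype(np.uint8)); i=min(range(1,n),key=lambda i:np.hypot(*(cen[i]-[293,305])) ); b=cen[i]
print("cap labels",a,na,b,st[i],"onz",onz("top",a,.155),onz("side",b,.155),tri(a,b))
o1=cv2.minAreaRect(big(T,(7,200,120),(16,255,255),(348,237)))[0]
print("pad",onz("top",o1,.096))
def rectz(c,z):
    p=np.array([onz("top",q,z)[:2] for q in c[:,0,:].astype(float)],np.float32); r=cv2.minAreaRect(cv2.convexHull(p)*1000); return r, cv2.boxPoints(r)
print("tray",rectz(big(T,(5,80,30),(22,199,160),(462,252)),.022))
print("tray2",rectz(big(T,(5,80,30),(22,199,160),(432,360)),.022)[0])
print("control",rectz(big(T,(105,150,40),(122,255,255),(349,253)),.022))
print("projector top corners")
hs=cv2.cvtColor(T,cv2.COLOR_BGR2HSV)
m=cv2.inRange(T,(60,50,50),(110,100,105)); 
for nm,uv,z in (("bottle",(342,137),.14),("jar",(265,142),.07),("cup",(417,131),.085),("tape",(169,172),.025),("bigcap",(128,284),.03)): print(nm,onz("top",uv,z))
```

```text
cap labels (np.float64(190.12565445026178), np.float64(275.4083769633508)) 191 [292.1917 303.5699] [283 298  19  12 193] onz [0.4623 0.2821 0.155 ] [0.4626 0.2794 0.155 ] (array([0.4618, 0.2815, 0.1567]), np.float64(0.0009861452918435581))
pad [ 0.5385 -0.0174  0.096 ]
tray (((513.0196533203125, -265.96734619140625), (148.86276245117188, 153.22059631347656), 12.393901824951172), array([[ 423.8799, -207.1178],
       [ 456.7659, -356.7675],
       [ 602.1594, -324.817 ],
       [ 569.2734, -175.1671]], dtype=float32))
tray2 ((287.6509704589844, -195.03746032714844), (151.0193328857422, 150.42872619628906), 29.07655143737793)
control (((513.0863647460938, -24.08209228515625), (196.48153686523438, 117.78550720214844), 15.50761890411377), array([[ 402.6761,    6.4004],
       [ 434.168 , -107.0971],
       [ 623.4966,  -54.5646],
       [ 592.0047,   58.933 ]], dtype=float32))
projector top corners
bottle [ 0.7292 -0.0047  0.14  ]
jar [0.7413 0.1505 0.07  ]
cup [ 0.7583 -0.1628  0.085 ]
tape [0.6901 0.3601 0.025 ]
bigcap [0.4507 0.4398 0.03  ]
```

```bash
cat >> h.py <<'E'
from plant import sensors
from scipy.spatial.transform import Rotation as Ro
np.set_printoptions(precision=4,suppress=True)
def tool(*pts):
    o=sensors.get_obs(); R=Ro.from_euler("xyz",o["orientation"],degrees=True)
    print("t",round(o["clock"],2),"tcp",o["tool_pos"],o["orientation"],"F",o["force"],"open",o["opening"],"gf",o["gripper_force"],"q",o["joint_pos"])
    for p in pts: print("  to",p,"->",R.inv().apply(np.array(p)-o["tool_pos"]))
E
python3 -c "
from h import *
tool([.5,-.15,.26],[.462,.281,.25])"
```

```text
t 0.1 tcp [ 0.2311 -0.6337  0.2257] [ 179.9131   -0.0085 -159.9659] F [-0.9232  0.5434 -0.1923] open 0.08767077509179848 gf 0.0 q [-53.4513  20.5888   0.639   -0.0176 -70.136  -16.5086]
  to [0.5, -0.15, 0.26] -> [-0.4183  0.3624 -0.0338]
  to [0.462, 0.281, 0.25] -> [-0.5302  0.7803 -0.0232]
```

```bash
R='[1,[-0.418,0.362,-0.034],[0,0,0]]'; python3 -m pendant '[[1,[-0.418,0.362,-0.034],[0,0,0]],[1,[-0.418,0.362,-0.034],[0,0,0]],[1,[-0.418,0.362,-0.034],[0,0,0]],[1,[-0.418,0.362,-0.034],[0,0,0]],[1,[-0.418,0.362,-0.034],[0,0,0]],[1,[-0.418,0.362,-0.034],[0,0,0]],[1,[-0.418,0.362,-0.034],[0,0,0]],[1,[-0.418,0.362,-0.034],[0,0,0]],[1,[-0.418,0.362,-0.034],[0,0,0]],[1,[-0.418,0.362,-0.034],[0,0,0]]]'
python3 -c "
from h import *
tool([.5,-.15,.26],[.462,.281,.25])"
```

```text
clock: 0.93
tool_pos: [0.4336, -0.2686, 0.2522]
orientation: [180.0, 0.0, -160.0]
force: [1.1, 0.5, 0.3]
opening: 0.0878
gripper_force: 0.0
t 0.93 tcp [ 0.4336 -0.2686  0.2522] [ 179.9935    0.008  -159.9617] F [1.0712 0.4878 0.3465] open 0.08782813392508129 gf 0.0 q [ -9.6919   3.8916 -17.4467  -0.0103 -68.658  -60.266 ]
  to [0.5, -0.15, 0.26] -> [-0.103   0.0887 -0.0077]
  to [0.462, 0.281, 0.25] -> [-0.215   0.5066  0.0023]
```

```bash
python3 -m pendant '[[1,[-0.215,0.507,0],[0,0,0]],[1,[-0.215,0.507,0],[0,0,0]],[1,[-0.215,0.507,0],[0,0,0]],[1,[-0.215,0.507,0],[0,0,0]],[1,[-0.215,0.507,0],[0,0,0]],[1,[-0.215,0.507,0],[0,0,0]],[1,[-0.215,0.507,0],[0,0,0]],[1,[-0.215,0.507,0],[0,0,0]],[1,[-0.215,0.507,0],[0,0,0]],[1,[-0.215,0.507,0],[0,0,0]]]'
python3 -c "
from h import *
tool([.462,.281,.25])"
```

```text
clock: 1.77
tool_pos: [0.454, 0.1476, 0.2522]
orientation: [180.0, 0.0, -159.9]
force: [1.1, -0.3, 0.4]
opening: 0.0877
gripper_force: 0.0
t 1.77 tcp [0.454  0.1476 0.2522] [ 179.9842    0.0174 -159.9318] F [ 1.1213 -0.3242  0.3592] open 0.08770724437522992 gf 0.0 q [  41.6946    0.5465  -20.9738   -0.0089  -68.4578 -111.6231]
  to [0.462, 0.281, 0.25] -> [-0.0533  0.1225  0.0023]
```

```bash
python3 -m pendant '[[1,[-0.053,0.1225,0.01],[0,0,0]],[1,[-0.053,0.1225,0.01],[0,0,0]],[1,[-0.053,0.1225,0.01],[0,0,0]],[1,[-0.053,0.1225,0.01],[0,0,0]],[1,[-0.053,0.1225,0.01],[0,0,0]],[1,[-0.053,0.1225,0.01],[0,0,0]]]'
python3 - <<'E'
from h import *
tool([.462,.281,.131])
P=viewer.camera_params("wrist"); im=viewer.snapshot("wrist")[...,::-1]; cv2.imwrite("pics/w1.png",im); im=np.ascontiguousarray(im)
for c in blobs(im,(0,150,60),(5,255,255),200):
    (u,v),r=cv2.minEnclosingCircle(c); print(u,v,r,onz("wrist",(u,v),.155,P), 'radius m',r/P["fx"]*(np.linalg.inv(P["extrinsics"])[2,3]-.155))
print(np.linalg.inv(P["extrinsics"]))
E
```

```text
clock: 2.27
tool_pos: [0.462, 0.2791, 0.2413]
orientation: [-180.0, -0.1, -159.9]
force: [-1.1, 0.1, -0.3]
opening: 0.0875
gripper_force: 0.0
t 2.27 tcp [0.462  0.2791 0.2413] [-179.9542   -0.0936 -159.8833] F [-1.0887  0.1234 -0.2969] open 0.08751974512316972 gf 0.0 q [  51.9417    7.3028  -15.0286   -0.0113  -67.7722 -121.8206]
  to [0.462, 0.281, 0.131] -> [-0.0008  0.0019  0.1103]
450.0 245.5 34.07721710205078 [0.4248 0.3713 0.155 ] radius m 0.02426396391320948
318.56201171875 244.41952514648438 35.00553894042969 [0.4579 0.2786 0.155 ] radius m 0.024924955904392778
[[-0.3447 -0.8956 -0.2813  0.3839]
 [ 0.9387 -0.3292 -0.1023  0.2508]
 [-0.001  -0.2993  0.9542  0.3994]
 [ 0.      0.      0.      1.    ]]
```

View pics/w1.png

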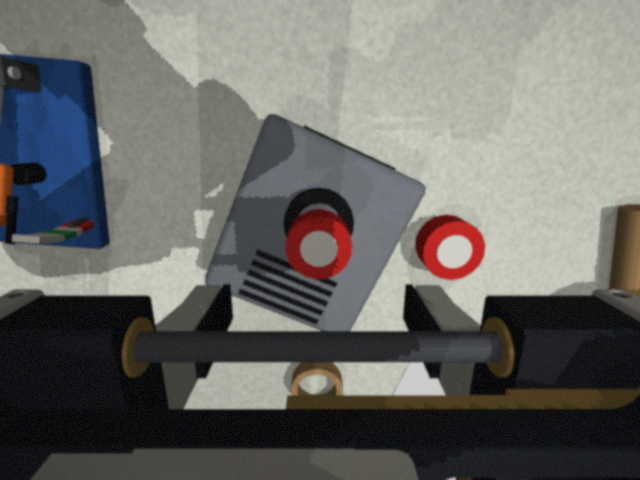

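The wrist view shows the cap centred between the fingers at (319,246), with the decoy clear to the right at (450,246). I'll descend straight down and grip.

```bash
python3 -m pendant '[[1,[0,0.001,0.04],[0,0,0]],[1,[0,0.001,0.07],[0,0,0]],[1,[0,0.001,0.09],[0,0,0]],[1,[0,0.001,0.11],[0,0,0]],[1,[0,0.001,0.11],[0,0,0]],[0.3,[0,0.001,0.11],[0,0,0]],[0.2,[0,0.001,0.11],[0,0,0]],[0.1,[0,0.001,0.11],[0,0,0]],[0,[0,0.001,0.11],[0,0,0]],[-0.1,[0,0.001,0.11],[0,0,0]]]'
python3 -m pendant '[[-0.2,[0,0,0],[0,0,0]],[-0.2,[0,0,0],[0,0,0]],[-0.2,[0,0,0],[0,0,0]],[-0.2,[0,0,0],[0,0,0]]]'
```

```text
clock: 3.15
tool_pos: [0.4625, 0.28, 0.1332]
orientation: [179.9, 0.1, -160.0]
force: [0.3, -0.2, 0.4]
opening: 0.0597
gripper_force: 0.0
clock: 3.48
tool_pos: [0.4623, 0.2799, 0.1327]
orientation: [180.0, 0.0, -159.9]
force: [-2.1, 0.2, 5.7]
opening: 0.0509
gripper_force: 30.0
```

```bash
python3 -m pendant '[[-0.2,[0,0,-0.01],[0,0,0]],[-0.2,[0,0,-0.03],[0,0,0]],[-0.2,[0,0,-0.06],[0,0,0]],[-0.2,[0,0,-0.09],[0,0,0]],[-0.2,[0,0,-0.12],[0,0,0]],[-0.2,[0,0,-0.12],[0,0,0]]]'
python3 - <<'E'
from h import *
tool([.47,0.0,.25],[.513,-.266,.25])
im=viewer.snapshot("side")[...,::-1]; cv2.imwrite("pics/s2.png",cv2.resize(im[180:430,190:420],None,fx=2,fy=2))
E
```

```text
clock: 3.98
tool_pos: [0.4645, 0.2813, 0.2591]
orientation: [179.8, 0.5, -159.9]
force: [2.4, 0.9, 0.8]
opening: 0.0511
gripper_force: 30.0
t 3.98 tcp [0.4645 0.2813 0.2591] [ 179.8322    0.5147 -159.9113] F [2.387  0.9001 0.8029] open 0.05114106946472245 gf 30.00004632398486 q [  51.9789    6.5756  -13.5865    0.1383  -69.3123 -121.9377]
  to [0.47, 0.0, 0.25] -> [ 0.0915 -0.2661  0.0075]
  to [0.513, -0.266, 0.25] -> [ 0.1425 -0.5307  0.0062]
```

View pics/s2.png

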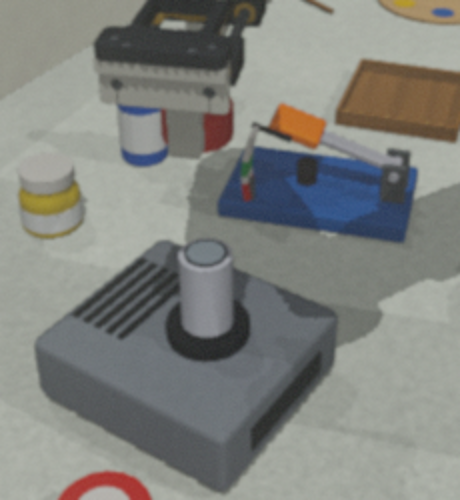

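The crop shows the bare barrel at (207,255) and the red cap between the fingers at about (215,125). I'll carry it to the tray next.

```bash
python3 -m pendant '[[-0.2,[0.1425,-0.5307,0.006],[0,0,0]],[-0.2,[0.1425,-0.5307,0.006],[0,0,0]],[-0.2,[0.1425,-0.5307,0.006],[0,0,0]],[-0.2,[0.1425,-0.5307,0.006],[0,0,0]],[-0.2,[0.1425,-0.5307,0.006],[0,0,0]],[-0.2,[0.1425,-0.5307,0.006],[0,0,0]],[-0.2,[0.1425,-0.5307,0.006],[0,0,0]],[-0.2,[0.1425,-0.5307,0.006],[0,0,0]],[-0.2,[0.1425,-0.5307,0.006],[0,0,0]],[-0.2,[0.1425,-0.5307,0.006],[0,0,0]]]'
python3 -c "
from h import *
tool([.513,-.266,.2],[.513,-.266,.03])"
```

```text
clock: 4.87
tool_pos: [0.4978, -0.1373, 0.2472]
orientation: [180.0, -0.0, -159.9]
force: [1.3, -0.3, 0.0]
opening: 0.0505
gripper_force: 30.0
t 4.87 tcp [ 0.4978 -0.1373  0.2472] [ 179.9735   -0.0342 -159.9478] F [ 1.3478 -0.2503  0.0179] open 0.05054877405439934 gf 30.00145509839058 q [  6.3684   4.7318 -17.1798  -0.019  -68.1279 -76.3091]
  to [0.513, -0.266, 0.2] -> [ 0.0298 -0.1261  0.0472]
  to [0.513, -0.266, 0.03] -> [ 0.0297 -0.1262  0.2172]
```

```bash
python3 -m pendant '[[-0.2,[0.03,-0.126,0.03],[0,0,0]],[-0.2,[0.03,-0.126,0.03],[0,0,0]],[-0.2,[0.03,-0.126,0.05],[0,0,0]],[-0.2,[0.03,-0.126,0.05],[0,0,0]],[-0.2,[0.03,-0.126,0.09],[0,0,0]],[-0.2,[0.03,-0.126,0.13],[0,0,0]],[-0.2,[0.03,-0.126,0.165],[0,0,0]],[-0.2,[0.03,-0.126,0.195],[0,0,0]],[-0.2,[0.03,-0.126,0.212],[0,0,0]],[-0.2,[0.03,-0.126,0.217],[0,0,0]]]'
python3 -m pendant '[[-0.2,[0,0,0],[0,0,0]],[-0.2,[0,0,0],[0,0,0]],[-0.2,[0,0,0],[0,0,0]]]'
python3 -c "
from h import *
tool([.513,-.266,.01])"
```

```text
clock: 5.7
tool_pos: [0.5106, -0.2632, 0.0266]
orientation: [179.8, -0.3, -160.0]
force: [-1.2, 0.0, -0.5]
opening: 0.0511
gripper_force: 30.0
clock: 5.95
tool_pos: [0.5147, -0.2641, 0.0321]
orientation: [-179.9, 0.1, -159.9]
force: [-0.3, 0.3, -0.4]
opening: 0.0508
gripper_force: 30.0
t 5.95 tcp [ 0.5147 -0.2641  0.0321] [-179.9251    0.1098 -159.9312] F [-0.2532  0.2977 -0.4192] open 0.05075100434922469 gf 29.999998714774847 q [ -7.7939  22.8094 -24.9612   0.0222 -42.0973 -62.1538]
  to [0.513, -0.266, 0.01] -> [ 0.0022 -0.0012  0.0221]
```

```bash
python3 -m pendant '[[-0.2,[0,0,0.006],[0,0,0]],[-0.2,[0,0,0.012],[0,0,0]],[-0.2,[0,0,0.016],[0,0,0]],[-0.2,[0,0,0.019],[0,0,0]],[-0.2,[0,0,0.019],[0,0,0]],[-0.2,[0,0,0.019],[0,0,0]]]'
python3 -m pendant '[[-0.2,[0,0,0.001],[0,0,0]],[-0.2,[0,0,0.002],[0,0,0]],[-0.2,[0,0,0.002],[0,0,0]],[-0.2,[0,0,0.002],[0,0,0]]]'
```

```text
clock: 6.45
tool_pos: [0.5134, -0.264, 0.0113]
orientation: [180.0, -0.0, -160.0]
force: [0.9, 1.1, -0.4]
opening: 0.0508
gripper_force: 30.0
clock: 6.78
tool_pos: [0.5136, -0.264, 0.0096]
orientation: [-180.0, 0.0, -160.0]
force: [1.0, 0.8, -0.7]
opening: 0.051
gripper_force: 30.0
```

```bash
python3 -m pendant '[[-0.2,[0,0,0.001],[0,0,0]],[-0.2,[0,0,0.001],[0,0,0]],[-0.2,[0,0,0.001],[0,0,0]]]'
python3 -m pendant '[[-0.2,[0,0,0.0005],[0,0,0]],[-0.2,[0,0,0.001],[0,0,0]],[-0.2,[0,0,0.001],[0,0,0]],[-0.2,[0,0,0.001],[0,0,0]]]'
```

```text
clock: 7.03
tool_pos: [0.5137, -0.264, 0.0088]
orientation: [-180.0, 0.0, -160.0]
force: [-1.0, 0.1, 3.1]
opening: 0.051
gripper_force: 30.0
clock: 7.37
tool_pos: [0.5137, -0.2641, 0.0087]
orientation: [-180.0, 0.0, -159.9]
force: [-3.6, 2.4, 11.6]
opening: 0.0507
gripper_force: 30.0
```

Contact came at the expected height, TCP z about 0.0087. I'll release to a part opening, rise and look.

```bash
python3 -m pendant '[[0.25,[0,0,-0.001],[0,0,0]],[0.35,[0,0,-0.001],[0,0,0]],[0.45,[0,0,-0.001],[0,0,0]],[0.45,[0,0,-0.001],[0,0,0]],[0.45,[0,0,-0.001],[0,0,0]],[0.45,[0,0,-0.01],[0,0,0]],[0.45,[0,0,-0.03],[0,0,0]],[0.45,[0,0,-0.07],[0,0,0]],[0.45,[0,0,-0.11],[0,0,0]],[0.45,[0,0,-0.15],[0,0,0]]]'
python3 -m pendant '[[-1,[0,0,-0.01],[0,0,0]],[-1,[0,0,-0.01],[0,0,0]],[-1,[0,0,-0.01],[0,0,0]]]'
python3 - <<'E'
from h import *
tool([.5405,-.0165,.17])
im=viewer.snapshot("wrist")[...,::-1]; cv2.imwrite("pics/w3.png",im)
E
```

```text
clock: 8.2
tool_pos: [0.513, -0.264, 0.1597]
orientation: [180.0, -0.0, -160.0]
force: [2.1, -0.4, -0.5]
opening: 0.0636
gripper_force: 0.0
clock: 8.45
tool_pos: [0.5139, -0.264, 0.1691]
orientation: [-179.9, 0.1, -160.0]
force: [0.4, -0.2, -0.4]
opening: 0.0489
gripper_force: 0.0
t 8.45 tcp [ 0.5139 -0.264   0.1691] [-179.9378    0.1445 -159.9638] F [ 0.3911 -0.2327 -0.4053] open 0.04885009234599158 gf 0.0 q [ -7.8064  13.9209 -16.6212  -0.0145 -59.3011 -62.1501]
  to [0.5405, -0.0165, 0.17] -> [-0.1097  0.2234 -0.0009]
```

View pics/w3.png

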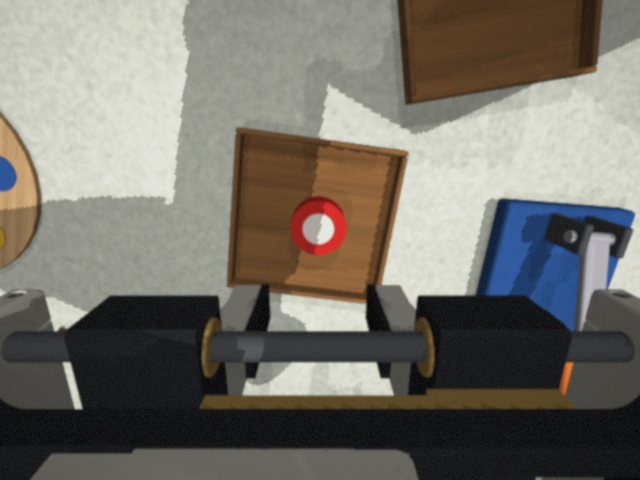

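The cap sits upright in the right-hand tray at (318,228). Next I'll close the gripper, move above the pad and turn so the fingers line up with the paddle.

```bash
python3 -m pendant '[[-1,[-0.11,0.223,0],[0,0,-7]],[-1,[-0.11,0.223,0],[0,0,-14]],[-1,[-0.11,0.223,0],[0,0,-21]],[-1,[-0.11,0.223,0],[0,0,-28]],[-1,[-0.11,0.223,0],[0,0,-35]],[-1,[-0.11,0.223,0],[0,0,-42]],[-1,[-0.11,0.223,0],[0,0,-49]],[-1,[-0.11,0.223,0],[0,0,-56]],[-1,[-0.11,0.223,0],[0,0,-63]],[-1,[-0.11,0.223,0],[0,0,-70]]]'
python3 -m pendant '[[-1,[0,0,0],[0,0,-7]],[-1,[0,0,0],[0,0,-14]],[-1,[0,0,0],[0,0,-15.5]],[-1,[0,0,0],[0,0,-15.5]],[-1,[0,0,0],[0,0,-15.5]]]'
python3 - <<'E'
from h import *
tool([.5405,-.0165,.11])
P=viewer.camera_params("wrist");im=viewer.snapshot("wrist")[...,::-1]; cv2.imwrite("pics/w4.png",im)
im=np.ascontiguousarray(im)
for c in blobs(im,(7,200,120),(16,255,255)): u=cv2.minAreaRect(c); print(u,onz("wrist",u[0],.096,P))
E
```

```text
clock: 9.33
tool_pos: [0.5395, -0.0164, 0.166]
orientation: [179.8, -0.0, -89.6]
force: [-0.6, -0.2, -0.2]
opening: 0.0005
gripper_force: 0.0
clock: 9.75
tool_pos: [0.5398, -0.0169, 0.1664]
orientation: [179.9, 0.0, -74.5]
force: [0.3, 0.2, 0.8]
opening: 0.0006
gripper_force: 0.0
t 9.75 tcp [ 0.5398 -0.0169  0.1664] [179.8697   0.0005 -74.5446] F [0.3433 0.1632 0.8045] open 0.0006464669276525319 gf 0.0 q [ 18.9975  10.7681 -21.1764  -0.0101 -58.1854  -3.5368]
  to [0.5405, -0.0165, 0.11] -> [-0.0002 -0.0009  0.0564]
((319.158203125, 249.2845001220703), (63.30575942993164, 74.88936614990234), 85.36454010009766) [ 0.538  -0.0214  0.096 ]
```

View pics/w4.png

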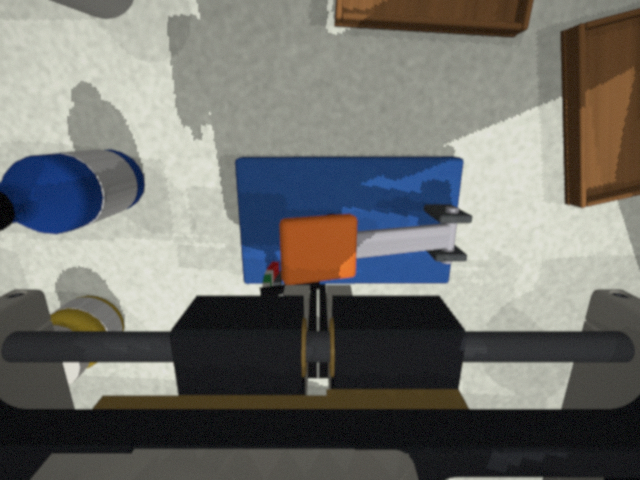

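The pad at (319,249) is under the closed fingers, and the scale at (272,270) is clear to the side. I'll press down gradually.

```bash
python3 -m pendant '[[-1,[0.002,0,0.02],[0,0,0]],[-1,[0.002,0,0.04],[0,0,0]],[-1,[0.002,0,0.056],[0,0,0]],[-1,[0.002,0,0.063],[0,0,0]],[-1,[0.002,0,0.068],[0,0,0]],[-1,[0.002,0,0.073],[0,0,0]],[-1,[0.002,0,0.078],[0,0,0]],[-1,[0.002,0,0.083],[0,0,0]],[-1,[0.002,0,0.083],[0,0,0]],[-1,[0.002,0,0.083],[0,0,0]]]'
python3 -m pendant '[[-1,[0,0,0.004],[0,0,0]],[-1,[0,0,0.008],[0,0,0]],[-1,[0,0,0.011],[0,0,0]],[-1,[0,0,0.011],[0,0,0]],[-1,[0,0,0.011],[0,0,0]]]'
python3 - <<'E'
from h import *
tool([.5405,-.0165,.07])
W=viewer.snapshot("wrist")[150:350,180:400,::-1]; S=viewer.snapshot("side")[210:310,290:410,::-1]
W=cv2.resize(W,(440,400)); S=cv2.resize(S,(360,300),interpolation=cv2.INTER_CUBIC); S=cv2.copyMakeBorder(S,0,100,0,0,0)
cv2.imwrite("pics/p5.png",np.hstack([W,S]))
E
```

```text
clock: 10.63
tool_pos: [0.5418, -0.0185, 0.0851]
orientation: [-179.9, -0.0, -74.4]
force: [2.3, 1.4, 4.2]
opening: 0.0005
gripper_force: 1.7
clock: 11.05
tool_pos: [0.5415, -0.0186, 0.0738]
orientation: [-180.0, -0.0, -74.4]
force: [2.5, 0.9, 5.3]
opening: 0.0005
gripper_force: 2.4
t 11.05 tcp [ 0.5415 -0.0186  0.0738] [-179.9606   -0.0073  -74.4466] F [2.4877 0.8996 5.2804] open 0.0005368771245764398 gf 2.3717634100466967 q [ 18.7709  16.7888 -27.3679   0.0133 -45.8044  -3.2268]
  to [0.5405, -0.0165, 0.07] -> [-0.0023  0.0004  0.0038]
```

View pics/p5.png

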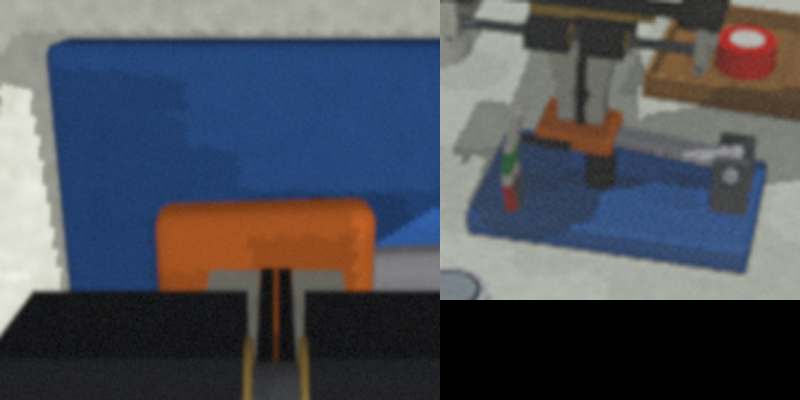

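In the side crop the pointer tip at (522,136) is around the upper edge of the green band (y about 145–170). That fits an estimated 0.20 rad, so I'll press 4 mm more to reach mid-green.

```bash
python3 -m pendant '[[-1,[0,0,0.002],[0,0,0]],[-1,[0,0,0.004],[0,0,0]],[-1,[0,0,0.004],[0,0,0]],[-1,[0,0,0.004],[0,0,0]],[-1,[0,0,0.004],[0,0,0]]]'
python3 - <<'E'
from h import *
tool()
S=viewer.snapshot("side")[...,::-1]; cv2.imwrite("pics/p6f.png",S)
cv2.imwrite("pics/p6.png",cv2.resize(S[225:290,300:400],(800,520),interpolation=cv2.INTER_CUBIC))
# predicted side pixels: pointer/pad points on scale plane for theta values, control frame
c=np.array([.513,-.024]);y=np.radians(15.5);P=viewer.camera_params("side");E=P["extrinsics"]
def px(lx,ly,z):
    p=E@np.array([c[0]+lx*np.cos(y)-ly*np.sin(y),c[1]+lx*np.sin(y)+ly*np.cos(y),z,1]); return np.array([P["cx"]-P["fx"]*p[0]/p[2],P["cy"]+P["fy"]*p[1]/p[2]])
for r in (.15,.16):
  for th in (0,.18,.24,.30,.36,.48):
    a=.3-th; q=px(-.075+r*np.cos(a),.035,.055+r*np.sin(a)); print(r,th,q,(q-[300,225])*8)
E
```

```text
clock: 11.57
tool_pos: [0.5417, -0.0185, 0.0701]
orientation: [-179.9, -0.0, -74.4]
force: [3.7, 0.8, 4.7]
opening: 0.0008
gripper_force: 2.6
t 11.57 tcp [ 0.5417 -0.0185  0.0701] [-179.9249   -0.0069  -74.4452] F [3.7151 0.7681 4.7332] open 0.0007510279218315974 gf 2.589350526686758 q [ 18.7709  17.0705 -27.5806   0.0157 -45.2744  -3.2271]
0.15 0 [314.5709 244.6105] [116.5673 156.884 ]
0.15 0.18 [312.0181 255.2028] [ 96.1451 241.6222]
0.15 0.24 [311.6765 258.8027] [ 93.4117 270.4216]
0.15 0.3 [311.5862 262.4164] [ 92.6893 299.3312]
0.15 0.36 [311.7442 266.0318] [ 93.9535 328.2545]
0.15 0.48 [312.7896 273.2211] [102.3166 385.7691]
0.16 0 [310.0562 242.7912] [ 80.4497 142.3297]
0.16 0.18 [307.4053 254.102 ] [ 59.2423 232.816 ]
0.16 0.24 [307.064 257.941] [ 56.5119 263.528 ]
0.16 0.3 [306.9899 261.7923] [ 55.9191 294.3382]
0.16 0.36 [307.1794 265.6431] [ 57.4353 325.1446]
0.16 0.48 [308.3316 273.294 ] [ 66.6531 386.3523]
```

View pics/p6.png

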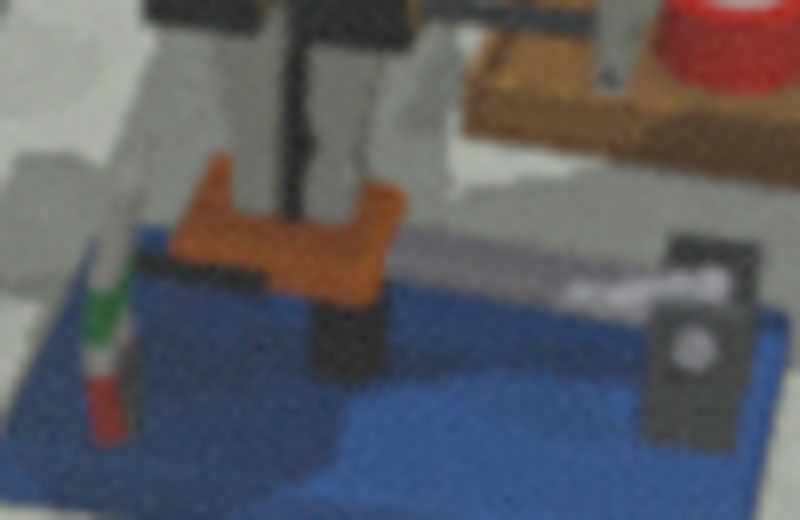

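The pointer at (135–265, 262–280) points across the scale; it hangs beyond the scale plane, so parallax hides the true reading. To check the angle, I'll compare the pointer's row at rest with its row now.

Run:
```python
from h import *
a=cv2.imread("pics/side0.png");b=cv2.imread("pics/p6f.png")
A=cv2.resize(a[225:290,300:400],(400,260),interpolation=cv2.INTER_CUBIC);B=cv2.resize(b[225:290,300:400],(400,260),interpolation=cv2.INTER_CUBIC)
cv2.imwrite("pics/cmp.png",np.hstack([A,B]))
for u in (318,320,322,324,326,328):
    r=[]
    for im,(lo,hi) in ((a,(238,254)),(b,(252,266))):
        p=im[lo:hi,u].astype(float).sum(1); w=np.clip(220-p,0,None); r+=[(w*np.arange(lo,hi)).sum()/max(w.sum(),1)]
    print(u,np.round(r,2))
```

```text
318 [  0.  258.5]
320 [244.   258.71]
322 [244.  259.5]
324 [244.69 259.87]
326 [245.56 260.21]
328 [246.33 259.9 ]
```

View pics/cmp.png

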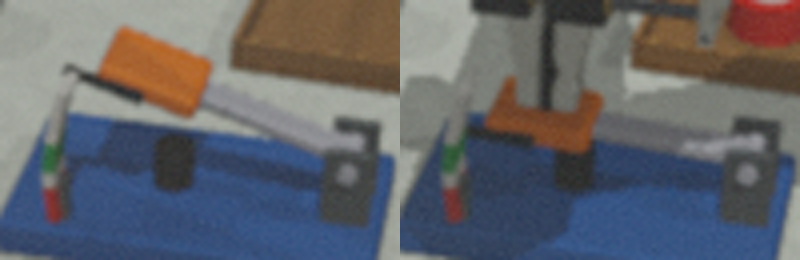

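Between the two frames the pointer dropped about 15 px, which is about 0.25 rad. With the parallax offset seen at rest, that puts it mid-green. TCP z of 0.070 and a force of about 5 N agree, so I'll hand in.

```bash
python3 -c "
from h import *
from plant import workorder
tool(); print(workorder.close_job())"
```

```text
t 11.62 tcp [ 0.5417 -0.0186  0.0701] [-179.9233   -0.0081  -74.4415] F [2.868  1.3242 5.7834] open 0.00038474976529852647 gf 2.588822718244046 q [ 18.7711  17.0682 -27.5812   0.0175 -45.2745  -3.2249]
the job is handed in; nothing more can be done
None
```

The red cap is upright in the right-hand tray, and I handed the job in at 11.6 s with the gripper holding the paddle at about 0.25 rad, mid-green; that angle comes from tool height, force and pointer shift, because parallax in the side view prevents a direct scale reading.

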